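Pulse the sugar grinder: clamp the cup, fit the bayonet lid and hold it half-turned

ROBOT

A 6-joint arm with a two-finger parallel gripper is mounted at the origin on the work surface. World frame = base frame: x ahead of the robot, y to its left, z up, the work surface at z = 0. Lengths are in m, angles in rad, forces in N, time in s.
With the tool pointing down it reaches from about 0.425 to 0.95 m from the base axis. Payload 3.5 kg.
Tool frame: the origin (TCP) lies between the finger pads; the fingertips stand ahead of it and the grasp point (between the pads) lies 6 mm ahead of it (bot.tip_extent is the z of the fingertips in the tool frame, in m); z points along the fingers, y is the line along which they close (so a half turn about z gives the same grasp; the last joint's range is limited). The gripper opens to 85 mm and grips with 20 to 120 N. Pads are 22 mm wide; open, the fingers measure 114 mm over their backs; the gripper's body (76 mm by 85 mm) begins 54 mm behind the grasp point. The pads swing forward as they close: fully open they stand 13 mm farther back than shut.
Start: joints at [1.12, 0.286, 1.577, -0, 1.279, -0.15], TCP at [0.2, 0.645, 0.256] pointing down, gripper open.
Joint ranges: [-2.77, 2.77], [-0.9, 2.22], [0.21, 2.48], [-1.53, 4.67], [0.24, 2.81], [-2.84, 2.84]. Speed limits (rad/s): [2.79, 2.79, 3.14, 3.14, 3.14, 3.14].

INTERFACE

Orientations are given as [roll, pitch, yaw] about the fixed x, y, z axes, in that order (R = Rz(yaw) Ry(pitch) Rx(roll)).
In Python, from station import get_state, optics, order, bot gives the robot as it stands. The module is installed in compiled form; this text tells all that it offers.
- The arm moves only by the tool servo_tool, never from a script. Its argument "rows" is a list of rows, each an object of numbers: "dx", "dy", "dz": the shift along the tool's x, y, z normalised to -1 to 1, where 1 is 0.025 m; "rx", "ry", "rz": the turn, a rotation vector about the tool's x, y, z normalised to -1 to 1, where 1 is 6 degrees. A call has 1 to 10 rows; each row shifts and turns the commanded pose from where the row before left it, along the tool's axes as they then stand; what a row does not reach is not made up. A row lasts 1/10 s, in which the tool goes at most 50 mm and 8.59 degrees, less where a joint would pass 70% of its speed; a pose out of reach is approached as far as the arm can. A call with a number of a shift or a turn outside -1 to 1 is refused whole. A call with a gripper value outside its range is refused whole. "hand" is the opening, from 0 (shut) to 1 (fully open), set as the call begins (left out, the last holds). The fingers move at their own pace and stop on an object; "newtons" is the grip in N (left out, the last holds). Time passes only in rows, so rows that do not move let the fingers close. It gives the time, the measured TCP pose, the force, the opening and the grip force at its end, in the units of the state.
- get_state(): the state, without advancing time (a new reading comes with each control period).
- optics.capture(name): name is "scene" or "side" or "wrist"; returns the picture (480x640x3 uint8, red, green, blue); there is no depth.
- optics.camera_info(name): a dict with "intrinsics" (3x3 intrinsics, pixels), "R" (3x3) and "t" (3): a world point X has camera coordinates R X + t. Camera axes: x right, y down, z forward; pixel columns grow to the right and rows downward; lengths in m; the calibration is good to about 2 mm. A picture is of the moment at which its call begins: read the wrist's pose just before it. camera_info takes no time and is no camera call; for the wrist camera it gives the pose at the moment of the call.
- order.sign_off(): hands the job in; it is judged then, once.
The state is a dict: "clock": time; "joint_positions": joint angles; "qd": joint speeds; "joint_efforts": joint torques, N m; "tool_pos": TCP position; "tcp_rot": TCP orientation; "contact_force": force on the tool from outside, world axes, zero at the start; "moment": the same for the moment, N m; "gripper_width": finger opening in m; "finger_force": force on a finger pad.
Only numpy, scipy, OpenCV 4.12 (cv2) and the standard library are available. Lean on these libraries where they do the work, as an engineer would, in place of code of your own. Each camera call takes 0.05 s, during which the arm holds its last target. There are 200 camera calls.

TASK

Get the sugar grinder on the counter running in pulse mode: first swing its cup clamp down until the strap rests in its catch, then put the loose bayonet lid into the cup, fully home, and twist it clockwise (seen from above) to the single rib halfway to the lock, 45 degrees from where it went in, without ever turning it on into the lock click. A spring turns the lid back when let go, so finish still gripping the lid and holding it steady there, with the clamp closed; leave the jar, tub and bowl where they are.

Things in the scene. Friction and masses are not known exactly. Their poses are not given: they have to be found in the camera images.
- grinder: Sugar grinder, fixed, yawed up to 0.4 rad. Grey motor base 150 (x) x 250 (y) x 50 mm high; origin under its centre. z up, x to its back, y along its length. A round steel cup 88 mm across, its rim 105 mm above the counter, stands towards the -y end (axis at y -55 mm); a steel clamp strap lies towards the +y end.
- mouth (a point): Centre of the cup's mouth at rim level; axes as the grinder's. Two inward flanges, 6 mm thick, inner radius 30.5 mm, leave two gaps of 48 degrees centred on this frame's +x and -x axes, through which the lid's lugs go down. Seated, the lid turns under the flanges, clockwise from above only.
- half_rib (a point): The single upright rib on the outside of the cup that marks halfway, 45 degrees clockwise of the +x gap (its top, at rim level, radius 47 mm). A like rib stands opposite. Pairs of ribs, 90 degrees clockwise of the gaps, mark the lock.
- lid_bar (a point): Centre of the bar handle of the loose black lid (0.08 to 0.17 kg), which stands upright on its plug left or right of the grinder. z up, x along the bar: 64 mm long, 14 mm wide (y), 34 mm high, rising from the cap; pinch it across its width from above. 39 mm above the counter at the start; 25 mm above mouth when seated. Bar along the mouth's x axis to go in (8 degrees of play), either way round.
- cap_under (a point): On the lid's axis at the underside of its cap (a disc 80 mm across, 8 mm thick); axes as lid_bar. Below it a plug 56 mm across, 14 mm deep, with two lugs at its bottom, 16 mm wide, 6 mm thick, out to radius 37 mm, straight below the bar's two ends. Seated, the cap rests on the rim and this point meets mouth. The lock clicks at 90 degrees; sprung balls are felt from about 75.
- pulse_ring (a joint): Angle (rad) of the sprung ring in the cup that the lid's lugs push round, growing clockwise from above. 0 at rest; the lugs meet it after about 11 degrees of lid turn: it reads about 0.59 with the lid at 45 degrees (halfway), 1.38 (its stop) with the lid locked at 90. It pushes back with 0.045 N m at 0 and 0.13 N m at halfway.
- clamp (a joint): Opening angle (rad) of the clamp strap: 0 = closed, level, resting in its catch by the cup; grows as the free end swings up and away from the cup. Starts at 0.5 to 1.0 and stays where it is left (hinge friction 0.06 N m).
- clamp_hinge (a point): On the fixed hinge axis (the grinder's x direction), 74 mm above the counter; axes as the grinder's. The strap, 16 mm wide, 5 mm thick, 92 mm long, points from here along (0, -cos q, sin q) at opening q, closed towards the cup. Catch cheeks (34 mm wide over all, tops 84 mm above the counter) stand 74 to 90 mm from the hinge; push down on the strap 45 to 60 mm from the hinge.
- clamp_tip (a point): Free end of the clamp strap, upper side, 88 mm from the hinge axis; moves with the strap; a 10 mm upturned tip stands beside it.
- jar_mid (a point): Middle of a bystander: glass jar with steel cap, 68 mm across, 110 mm high, upright on the counter on the other side of the grinder from the lid.
- tub_mid (a point): Middle of a bystander: pink tub with white cap, 84 mm across, 70 mm high, behind to the left.
- bowl_mid (a point): Middle of a bystander: small white bowl, 84 mm across, 45 mm high, behind to the right.
Not all that is in view belongs to the job. What is shaped like the part that bears lid_bar but purple or red is not meant.

How it is judged:
On the way, in this order (a step that is already met when the one before it is completed fails the run):
1. the clamp strap rests in its catch (value of joint clamp below 0.08 rad), for 0.3 s.
2. the lid sits fully home in the cup, not yet turned to halfway (horizontal distance between cap_under and mouth below 0.005 m and z of cap_under in the frame of mouth below 0.0035 m and angle between cap_under's own z axis and vertical below 0.08 rad and angle between the x axis of lid_bar and the x axis of mouth, either way round below 0.6 rad), for 0.1 s.
At the end, for the whole second after the job is handed in: The lid is fully home in the cup (cap within 3.5 mm of the rim, centred within 5 mm, level within 0.08 rad), turned clockwise 45 degrees (34 to 55) from its entry, steady, still gripped by the fingers (over 2 N), and the clamp is closed (within 0.1 rad) (horizontal distance between cap_under and mouth below 0.005 m and z of cap_under in the frame of mouth below 0.0035 m and angle between cap_under's own z axis and vertical below 0.08 rad and angle between the x axis of lid_bar and the x axis of mouth, either way round between 0.6 and 0.97 rad and value of joint pulse_ring between 0.35 and 0.85 rad and velocity of joint pulse_ring between -0.15 and 0.15 rad/s and contact force between the fingers and lid above 2 N and value of joint clamp below 0.1 rad); the arm keeps its last pose, push and grip.
It fails at once if the lid is turned on into the lock click (past about 74 degrees) (value of joint pulse_ring above 1.1 rad).
It fails at once if the jar is pushed away or tipped over (distance of jar_mid from where it was at the start of the episode above 0.03 m or angle between jar_mid's own z axis and vertical above 0.4 rad).
It fails at once if the tub is pushed away or tipped over (distance of tub_mid from where it was at the start of the episode above 0.03 m or angle between tub_mid's own z axis and vertical above 0.4 rad).
It fails at once if the bowl is pushed away or tipped over (distance of bowl_mid from where it was at the start of the episode above 0.03 m or angle between bowl_mid's own z axis and vertical above 0.4 rad).
It also fails if it takes over 56 s, if anything falls off the work surface, if the arm or the gripper's body presses on something with over 40 N, if the wrist force passes 120 N, or if a joint passes its speed limit or range.

## Working session

There is one attempt and no reset: what is moved stays moved. The work goes in short steps, Python scripts to look and compute and a tool call to move; the robot and the scene stay as the last step left them, time stands still between calls to the robot, and variables do not carry over. Pictures are saved under pics/ and viewed, at most 10 in all, crops included, and the job is handed in when it is done.

Besides the shell and the picture viewer there is one more tool, called after "Call:" as name(argument=value, ...), one argument or row to a line, values as JSON. servo_tool: Moves the arm, as the interface text tells. Its arguments: {"type":"object","properties":{"rows":{"type":"array","items":{"type":"object","properties":{"dx":{"type":"number","minimum":-1,"maximum":1},"dy":{"type":"number","minimum":-1,"maximum":1},"dz":{"type":"number","minimum":-1,"maximum":1},"rx":{"type":"number","minimum":-1,"maximum":1},"ry":{"type":"number","minimum":-1,"maximum":1},"rz":{"type":"number","minimum":-1,"maximum":1}}}},"hand":{"type":"number"},"newtons":{"type":"number"}},"required":["rows"]}

```bash
mkdir -p pics
python3 - <<'E'
from station import get_state, optics, bot
import cv2
s=get_state();print(s);print(bot.tip_extent)
for n in("scene","side"):
    im=optics.capture(n);cv2.imwrite(f"pics/{n}0.png",im[:,:,::-1]);c=optics.camera_info(n);print(n,c)
E
```

```text
{'clock': 0.0, 'joint_positions': array([ 1.12002359e+00,  2.87186232e-01,  1.57819585e+00,  5.31752889e-06,
        1.27863772e+00, -1.49965460e-01]), 'qd': array([-6.74668082e-04, -4.37841892e-04,  7.51980603e-05,  1.00988049e-03,
       -2.15411622e-03, -7.32124142e-04]), 'joint_efforts': array([ 9.75404146e-04, -4.06003010e+01, -2.92617452e+01, -1.35443138e-04,
        5.92875367e-03,  1.84201821e-05]), 'tool_pos': array([0.19967432, 0.64414762, 0.25492321]), 'tcp_rot': array([-3.13919351e+00, -3.67656321e-04,  2.84078340e+00]), 'contact_force': array([-0.21988535, -0.09396608,  0.52173237]), 'moment': array([-0.0541161 , -0.03664464,  0.02547109]), 'finger_force': 0.0, 'gripper_width': 0.08531333643680807}
0.025
scene {'intrinsics': array([[520.48997504,   0.        , 321.02299733],
       [  0.        , 520.48997504, 238.2631485 ],
       [  0.        ,   0.        ,   1.        ]]), 'R': array([[ 0.83600493,  0.54829206,  0.02171574],
       [ 0.37771518, -0.5463101 , -0.74758044],
       [-0.39802889,  0.6331833 , -0.66381617]]), 't': array([-0.44625343, -0.09517789,  1.53478511])}
side {'intrinsics': array([[463.8339061 ,   0.        , 318.15309426],
       [  0.        , 463.8339061 , 250.4201621 ],
       [  0.        ,   0.        ,   1.        ]]), 'R': array([[ 0.9942208 , -0.10696561, -0.00913015],
       [-0.06696342, -0.55143389, -0.83152664],
       [ 0.08391008,  0.82733247, -0.55540983]]), 't': array([-0.53812401,  0.12987902,  1.05465096])}
```

View pics/scene0.png

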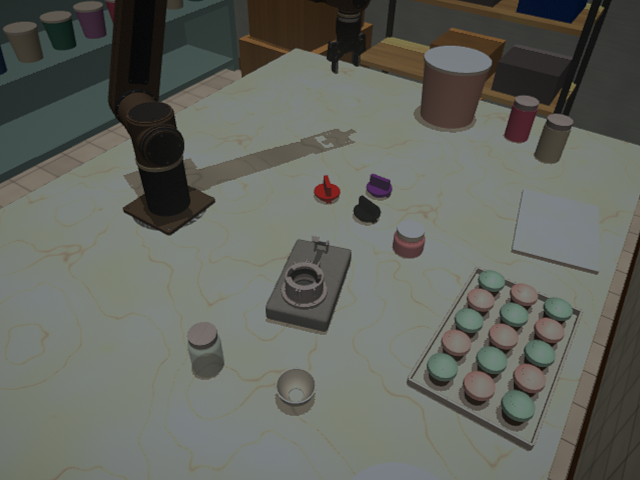

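View pics/side0.png

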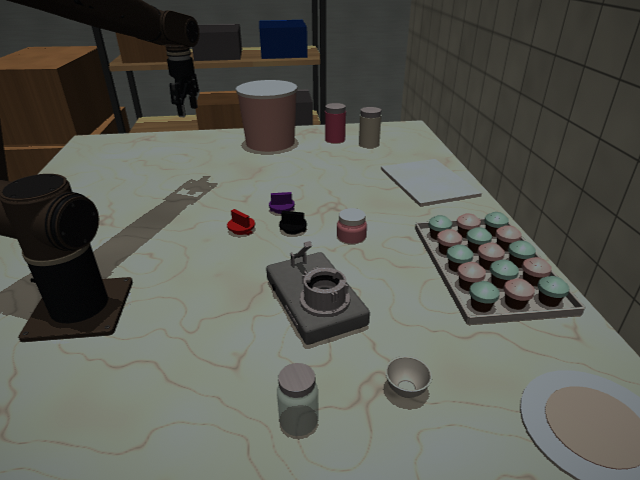

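The scene view shows the cup mouth near (305,272), the clamp tip near (320,242) and the black lid near (367,210). The side view shows the cup at (325,278), the clamp near (300,255) and the black lid at (292,222).

```bash
cat > h.py <<'E'
import numpy as np, cv2
from station import get_state, optics, bot
from scipy.spatial.transform import Rotation as Ro
def ray(c,p,z):
    d=c["R"].T@np.linalg.solve(c["intrinsics"],[p[0],p[1],1.]); o=-c["R"].T@c["t"]
    return o+d*(z-o[2])/d[2]
def proj(c,X):
    q=c["intrinsics"]@(c["R"]@np.array(X,float)+c["t"]); return q[:2]/q[2]
E
python3 - <<'E'
from h import *
c=optics.camera_info("scene");d=optics.camera_info("side");w=optics.camera_info("wrist")
for n,p,q,z in [("mouth",(305,271),(325,279),.105),("lid",(367,210),(292,222),.022)]:
    print(n,ray(c,p,z),ray(d,q,z))
for p in [(268,318),(326,328),(351,246),(301,240)]: print("base",ray(c,p,.05))
for p in [(267,265),(303,332),(367,320),(318,252)]: print("baseS",ray(d,p,.05))
s=get_state();R=Ro.from_euler('xyz',s["tcp_rot"]).as_matrix()
o=-w["R"].T@w["t"];print("cam in tool",R.T@(o-s["tool_pos"]),"axes",(R.T@w["R"].T).round(3).tolist(),w["intrinsics"][0])
E
```

```text
mouth [ 0.54071621 -0.08197569  0.105     ] [ 0.54610569 -0.09663575  0.105     ]
lid [0.5009869  0.29169184 0.022     ] [0.4974991  0.28897395 0.022     ]
base [ 0.52548634 -0.20529473  0.05      ]
base [ 0.64790633 -0.15600677  0.05      ]
base [0.55622994 0.10528644 0.05      ]
base [0.43654352 0.05087546 0.05      ]
baseS [0.42457848 0.04584609 0.05      ]
baseS [ 0.49133316 -0.19005653  0.05      ]
baseS [ 0.62270331 -0.17064283  0.05      ]
baseS [0.55060544 0.08620144 0.05      ]
cam in tool [ 0.06940117 -0.00030195 -0.11714502] axes [[0.001, -0.963, -0.271], [1.0, 0.001, -0.0], [0.001, -0.271, 0.963]] [420.54206651   0.         323.16297668]
```

Call:
servo_tool(
  rows=[
    {"dx":-1,"dy":-0.96,"dz":-0.1},
    {"dx":-1,"dy":-0.96,"dz":-0.1},
    {"dx":-1,"dy":-0.96,"dz":-0.1},
    {"dx":-1,"dy":-0.96,"dz":-0.1},
    {"dx":-1,"dy":-0.96,"dz":-0.1},
    {"dx":-1,"dy":-0.96,"dz":-0.1},
    {"dx":-1,"dy":-0.96,"dz":-0.1},
    {"dx":-1,"dy":-0.96,"dz":-0.1},
    {"dx":-1,"dy":-0.96,"dz":-0.1},
  ],
  hand=0,
)

```text
validation failed for argument at $.ro...
```

Call:
servo_tool(
  rows=[
    {"dx":-1,"dy":-0.96,"dz":-0.1},
    {"dx":-1,"dy":-0.96,"dz":-0.1},
    {"dx":-1,"dy":-0.96,"dz":-0.1},
    {"dx":-1,"dy":-0.96,"dz":-0.1},
    {"dx":-1,"dy":-0.96,"dz":-0.1},
    {"dx":-1,"dy":-0.96,"dz":-0.1},
    {"dx":-1,"dy":-0.96,"dz":-0.1},
    {"dx":-1,"dy":-0.96,"dz":-0.1},
    {"dx":-1,"dy":-0.96,"dz":-0.1},
  ],
)

```text
validation failed for argument at $.ro...
```

Run:
```python
from h import *
import pickle
print(get_state()["tool_pos"],get_state()["tcp_rot"],get_state()["qd"].round(3))
w=optics.camera_info("wrist");im=optics.capture("wrist");pickle.dump((w,im),open("w1.pkl","wb"))
cv2.imwrite("pics/w1.png",im[:,:,::-1])
```

```text
[0.19971432 0.64419985 0.25506068] [-3.13941526e+00 -3.07077800e-04  2.84080215e+00] [-0.001 -0.001 -0.004  0.001  0.002  0.   ]
```

View pics/w1.png

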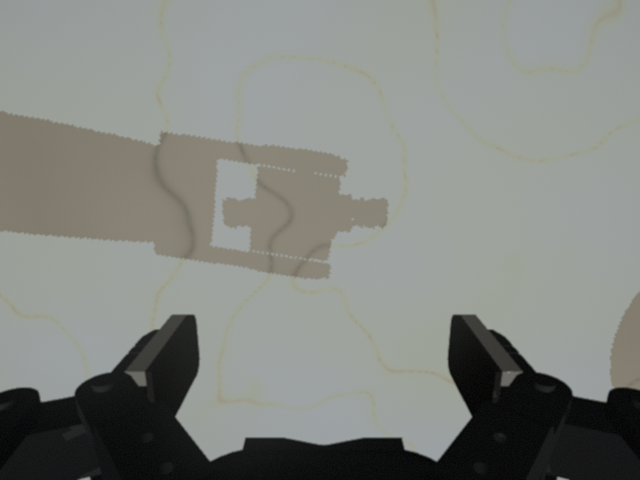

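The move was refused, so the wrist view shows only bare counter and the arm's shadow. I'll retry with all six numbers in each row.

Call:
servo_tool(
  rows=[
    {"dx":-1,"dy":-0.96,"dz":-0.1,"rx":0,"ry":0,"rz":0},
    {"dx":-1,"dy":-0.96,"dz":-0.1,"rx":0,"ry":0,"rz":0},
    {"dx":-1,"dy":-0.96,"dz":-0.1,"rx":0,"ry":0,"rz":0},
    {"dx":-1,"dy":-0.96,"dz":-0.1,"rx":0,"ry":0,"rz":0},
    {"dx":-1,"dy":-0.96,"dz":-0.1,"rx":0,"ry":0,"rz":0},
    {"dx":-1,"dy":-0.96,"dz":-0.1,"rx":0,"ry":0,"rz":0},
    {"dx":-1,"dy":-0.96,"dz":-0.1,"rx":0,"ry":0,"rz":0},
    {"dx":-1,"dy":-0.96,"dz":-0.1,"rx":0,"ry":0,"rz":0},
    {"dx":-1,"dy":-0.96,"dz":-0.1,"rx":0,"ry":0,"rz":0},
  ],
  hand=0,
)

```text
clock: 1.05
tool_pos: [0.3511, 0.3703, 0.2786]
tcp_rot: [-3.141, -0.0, 2.841]
contact_force: [1.3, 0.5, 0.5]
gripper_width: -0.0
finger_force: 0.0
```

Call:
servo_tool(
  rows=[
    {"dx":-1,"dy":-0.96,"dz":-0.1,"rx":0,"ry":0,"rz":0},
    {"dx":-1,"dy":-0.96,"dz":-0.1,"rx":0,"ry":0,"rz":0},
    {"dx":-1,"dy":-0.96,"dz":-0.1,"rx":0,"ry":0,"rz":0},
    {"dx":-1,"dy":-0.96,"dz":-0.1,"rx":0,"ry":0,"rz":0},
    {"dx":-1,"dy":-0.96,"dz":-0.1,"rx":0,"ry":0,"rz":0},
    {"dx":-1,"dy":-0.96,"dz":-0.1,"rx":0,"ry":0,"rz":0},
    {"dx":-1,"dy":-0.96,"dz":-0.1,"rx":0,"ry":0,"rz":0},
    {"dx":-1,"dy":-0.96,"dz":-0.1,"rx":0,"ry":0,"rz":0},
    {"dx":0,"dy":0,"dz":0,"rx":0,"ry":0,"rz":0},
  ],
)

```text
clock: 1.95
tool_pos: [0.4864, 0.1262, 0.2989]
tcp_rot: [-3.141, 0.001, 2.836]
contact_force: [0.2, 0.2, 0.1]
gripper_width: -0.0002
finger_force: 0.0
```

Run:
```python
from h import *
import pickle
print(get_state()["tool_pos"],get_state()["tcp_rot"],get_state()["qd"].round(3))
w=optics.camera_info("wrist");im=optics.capture("wrist");pickle.dump((w,im),open("w1.pkl","wb"))
cv2.imwrite("pics/w2.png",np.clip(im[:,:,::-1]*1.6,0,255))
```

```text
[0.48642555 0.12619315 0.29893567] [-3.14079502e+00  9.21727497e-04  2.83623635e+00] [ 0.058 -0.013  0.026  0.044  0.019  0.042][ WARN:0@1.186] global loadsave.cpp:1063 imwrite_ Unsupported depth image for selected encoder is fallbacked to CV_8U.
```

View pics/w2.png

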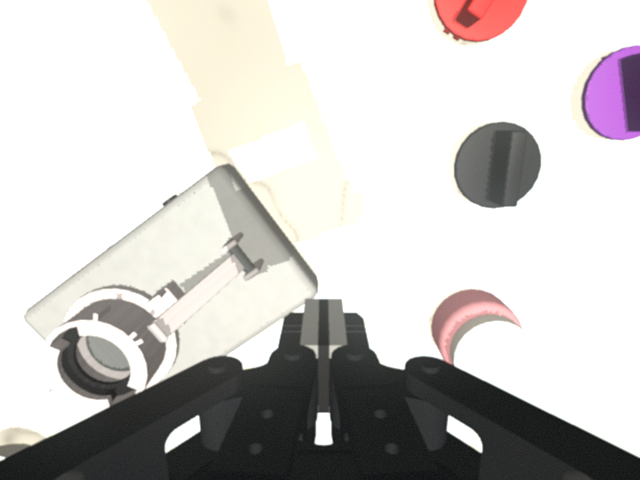

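The wrist view shows the grinder lower-left, with the cup around (103,355), the clamp hinge at (245,256) and the strap running towards (165,320). The black lid is at (498,165), its bar nearly vertical in the picture. I'll zoom in on the grinder and mask the lid.

Run:
```python
from h import *
import pickle
w,im=pickle.load(open("w1.pkl","rb"))
a=cv2.resize(im[200:420,20:280],None,fx=3,fy=2.7,interpolation=cv2.INTER_CUBIC)
a=cv2.resize(im[220:420,20:285],(795,600),interpolation=cv2.INTER_CUBIC)
a=(255*(a/255.)**.8).astype(np.uint8)
cv2.imwrite("pics/w3.png",a[:,:,::-1])
g=im.astype(int)
m=((g.max(2)<60)).astype(np.uint8); m[:,:440]=0; m[230:]=0
n,l,st,ce=cv2.connectedComponentsWithStats(m)
print(st[1:][st[1:,4]>200],ce[1:][st[1:,4]>200])
print("lid disc px",g[165,470],g[165,500],g[165,515],g[165,560])
for p in [(27,317),(222,165),(318,287)]: print(ray(w,p,.05))
print("mouth",ray(w,(103,358),.105),"lid",ray(w,(498,165),.022),"hinge",ray(w,(245,257),.074))
```

```text
[[ 622   55   18   75 1055]
 [ 485  130   42   76 1459]
 [ 511  140   18   65  388]] [[632.19810427  89.8521327 ]
 [498.84509938 165.69842358]
 [519.42010309 174.08762887]]
lid disc px [71 71 68] [44 46 44] [59 60 59] [189 194 190]
[ 0.49959601 -0.17357768  0.05      ]
[0.42238767 0.05468697 0.05      ]
[0.55339988 0.09934569 0.05      ]
mouth [ 0.53986183 -0.0830481   0.105     ] lid [0.49890686 0.2904281  0.022     ] hinge [0.50009446 0.05146968 0.074     ]
```

View pics/w3.png

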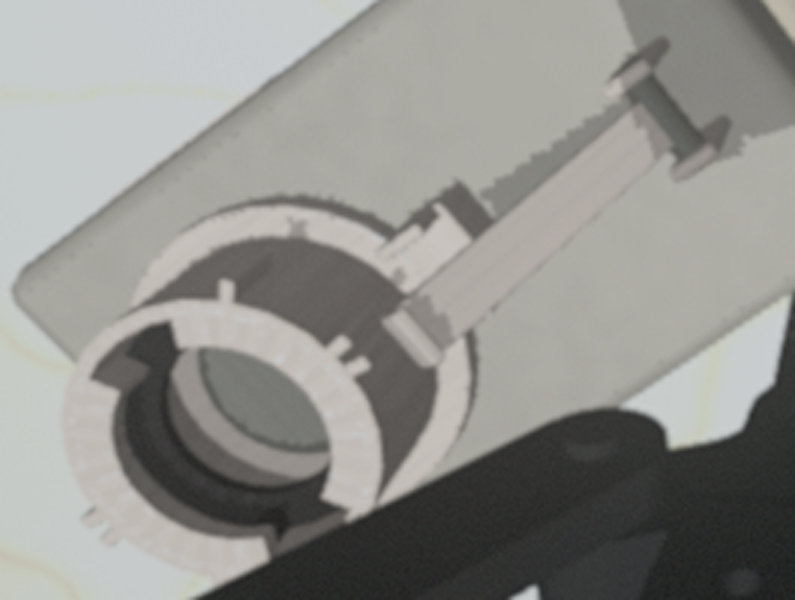

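Run:
```python
from h import *
import pickle
from scipy.optimize import least_squares
w,im=pickle.load(open("w1.pkl","rb"))
f=lambda p,z:ray(w,(20+p[0]/3,220+p[1]/3),z)
P=np.array([f(p,.105)[:2] for p in [(62,425),(75,375),(120,325),(180,300),(250,308),(330,350),(368,405),(383,460),(372,510),(92,505),(150,555),(205,577)]])
r=least_squares(lambda v:np.hypot(*(P-v[:2]).T)-v[2],[.54,-.08,.044]);print("mouth,r",r.x,np.abs(r.fun).max())
h=f((668,118),.074);print("hinge",h)
d=h[:2]-r.x[:2];print("dist",np.hypot(*d),"yaw",np.arctan2(-d[0],d[1]))
# strap tip direction: far end upper side mid between corners
u=np.array([-np.sin(.328),np.cos(.328)])
tip=(20+425/3,220+325/3)
for q in np.arange(.3,1.2,.1):
    X=np.r_[h[:2]-u*.088*np.cos(q),.074+.088*np.sin(q)]
    p=proj(w,X);print(round(q,1),(p-[20,220])*3)
g=im.astype(int)
# lid bar: ends top z .056
m=((g.max(2)<62)).astype(np.uint8)*255; m[:,:445]=0; m[230:]=0; m[:,560:]=0
c,_=cv2.findContours(m,0,2)
for k in c:
    if cv2.contourArea(k)>300: b=cv2.minAreaRect(k);print(b,[ray(w,p,.056)[:2].round(4) for p in cv2.boxPoints(b)])
m=((g.max(2)<110)).astype(np.uint8)*255; m[:,:445]=0; m[230:]=0; m[:,560:]=0
c,_=cv2.findContours(m,0,2);k=max(c,key=cv2.contourArea);Q=np.array([ray(w,p,.022)[:2] for p in k[:,0]])
r=least_squares(lambda v:np.hypot(*(Q-v[:2]).T)-v[2],[.5,.29,.04],loss='soft_l1',f_scale=.001);print("lid",r.x)
cv2.imwrite("pics/lid.png",cv2.resize(im[110:220,440:560],(600,550))[:,:,::-1])
```

```text
mouth,r [ 0.5469325  -0.09413574  0.0441795 ] 0.000678340886951026
hinge [0.50145041 0.048848   0.074     ]
dist 0.1500432288735311 yaw 0.3079719331515262
0.3 [413.40578998 318.74781546]
0.4 [410.05712114 326.60974878]
0.5 [409.33571192 332.6072185 ]
0.6 [411.45152636 336.52213445]
0.7 [416.59079361 338.14446044]
0.8 [424.90381378 337.28168286]
0.9 [436.49157093 333.76982685]
1.0 [451.39192544 327.48555697]
1.1 [469.56646956 318.35861645]
((512.8580932617188, 167.8144073486328), (51.08127212524414, 79.62863159179688), 7.594643592834473) [array([0.5207, 0.2587]), array([0.4589, 0.2802]), array([0.4767, 0.319 ]), array([0.5397, 0.2994])]
lid [0.49915592 0.28925393 0.03904323]
```

View pics/lid.png

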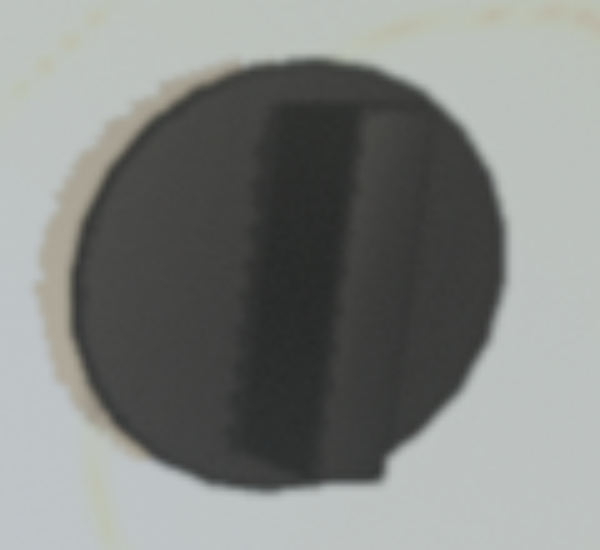

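Call:
servo_tool(
  rows=[
    {"dx":-0.54,"dy":-0.88,"dz":0.8,"rx":0,"ry":0,"rz":0},
    {"dx":-0.54,"dy":-0.88,"dz":0.8,"rx":0,"ry":0,"rz":0},
    {"dx":-0.54,"dy":-0.88,"dz":0.8,"rx":0,"ry":0,"rz":0},
    {"dx":-0.54,"dy":-0.88,"dz":0.8,"rx":0,"ry":0,"rz":0},
    {"dx":-0.54,"dy":-0.88,"dz":0.8,"rx":0,"ry":0,"rz":0},
  ],
)

```text
clock: 2.5
tool_pos: [0.5165, 0.0045, 0.1978]
tcp_rot: [3.141, -0.001, 2.842]
contact_force: [0.4, -0.5, 0.0]
gripper_width: 0.0002
finger_force: 0.0
```

Call:
servo_tool(
  rows=[
    {"dx":0,"dy":0,"dz":0,"rx":0,"ry":0,"rz":-0.99},
    {"dx":0,"dy":0,"dz":0,"rx":0,"ry":0,"rz":-0.99},
    {"dx":0,"dy":0,"dz":0,"rx":0,"ry":0,"rz":-0.99},
    {"dx":0,"dy":0,"dz":0,"rx":0,"ry":0,"rz":-0.99},
    {"dx":0,"dy":0,"dz":0,"rx":0,"ry":0,"rz":-0.99},
    {"dx":0,"dy":0,"dz":0,"rx":0,"ry":0,"rz":-0.99},
    {"dx":0,"dy":0,"dz":0,"rx":0,"ry":0,"rz":0},
    {"dx":0,"dy":0,"dz":0,"rx":0,"ry":0,"rz":0},
  ],
)

```text
clock: 3.3
tool_pos: [0.5165, 0.005, 0.1986]
tcp_rot: [3.141, -0.0, -2.821]
contact_force: [0.3, 0.4, 0.7]
gripper_width: -0.0003
finger_force: 0.0
```

Run:
```python
from h import *
import pickle
w,im=pickle.load(open("w1.pkl","rb"))
f=lambda p:ray(w,(440+p[0]/5,110+p[1]/5),.056)[:2]
c=[f(p) for p in [(360,105),(430,105),(385,480),(318,478)]]
d=(c[2]+c[3]-c[0]-c[1])/2;print("bar ctr",sum(c)/4,"len",np.hypot(*d),"yaw",np.arctan2(*d[::-1]),"width",np.hypot(*(c[0]-c[1])))
w=optics.camera_info("wrist");im=optics.capture("wrist");pickle.dump((w,im),open("w2.pkl","wb"))
cv2.imwrite("pics/w4.png",im[:,:,::-1])
s=get_state();print(s["tool_pos"],s["tcp_rot"])
```

```text
bar ctr [0.49981894 0.29067786] len 0.062326163615981055 yaw -0.2987184807559564 width 0.01153372320096988
[0.5166084  0.00475303 0.19866847] [ 3.14125794e+00 -2.86608147e-04 -2.82128376e+00]
```

View pics/w4.png

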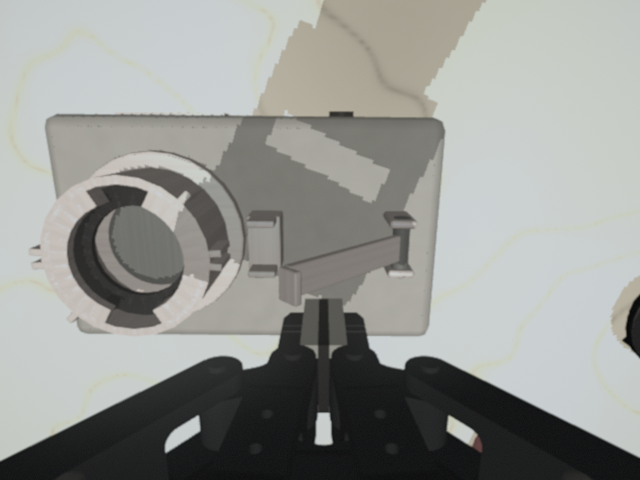

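The view is now aligned with the grinder: cup rim about (41–210, 175–335), hinge at (403,245), strap end at (290,285), fingers right over the strap. I'll push down now.

Call:
servo_tool(
  rows=[
    {"dx":0,"dy":-0.15,"dz":0.6,"rx":0,"ry":0,"rz":0},
    {"dx":0,"dy":0,"dz":0.6,"rx":0,"ry":0,"rz":0},
    {"dx":0,"dy":0,"dz":0.6,"rx":0,"ry":0,"rz":0},
    {"dx":0,"dy":0,"dz":0.6,"rx":0,"ry":0,"rz":0},
    {"dx":0,"dy":0,"dz":0.6,"rx":0,"ry":0,"rz":0},
    {"dx":0,"dy":0,"dz":0.5,"rx":0,"ry":0,"rz":0},
    {"dx":0,"dy":0,"dz":0,"rx":0,"ry":0,"rz":0},
  ],
)

```text
clock: 4.05
tool_pos: [0.5162, 0.0008, 0.1083]
tcp_rot: [3.139, -0.005, -2.821]
contact_force: [0.6, -0.2, -0.6]
gripper_width: -0.0003
finger_force: 0.0
```

Run:
```python
from h import *
import pickle
from scipy.optimize import least_squares
w,im=pickle.load(open("w2.pkl","rb"))
P=np.array([ray(w,p,.105)[:2] for p in [(41,250),(60,202),(100,178),(140,176),(205,232),(209,270),(188,312),(130,334),(82,314),(54,285)]])
r=least_squares(lambda v:np.hypot(*(P-v[:2]).T)-v[2],[.54,-.08,.044]);print("mouth,r",r.x,r.fun.round(4))
h=ray(w,(404,245),.074);d=h[:2]-r.x[:2];print(h,np.hypot(*d),np.arctan2(-d[0],d[1]))
```

```text
mouth,r [ 0.5446236  -0.09396014  0.04336755] [ 0.0012 -0.0011 -0.0009  0.0009  0.0009 -0.0004 -0.0009  0.0007 -0.0006
  0.0002]
[0.49830084 0.04979473 0.074     ] 0.15103397402931834 0.31172847330183995
```

Call:
servo_tool(
  rows=[
    {"dx":0,"dy":0,"dz":0.15,"rx":0,"ry":0,"rz":0},
    {"dx":0,"dy":0,"dz":0.15,"rx":0,"ry":0,"rz":0},
    {"dx":0,"dy":0,"dz":0,"rx":0,"ry":0,"rz":0},
  ],
)

```text
clock: 4.35
tool_pos: [0.5181, 0.0005, 0.1038]
tcp_rot: [-3.142, 0.0, -2.82]
contact_force: [1.0, -0.0, 0.9]
gripper_width: -0.0
finger_force: 0.0
```

Call:
servo_tool(
  rows=[
    {"dx":0,"dy":0,"dz":0.1,"rx":0,"ry":0,"rz":0},
    {"dx":0,"dy":0,"dz":0.1,"rx":0,"ry":0,"rz":0},
    {"dx":0,"dy":0,"dz":0,"rx":0,"ry":0,"rz":0},
  ],
)

```text
clock: 4.65
tool_pos: [0.5187, 0.0004, 0.1018]
tcp_rot: [-3.142, -0.001, -2.82]
contact_force: [-6.4, 0.2, 14.5]
gripper_width: 0.0002
finger_force: 7.3
```

Call:
servo_tool(
  rows=[
    {"dx":0,"dy":0,"dz":0,"rx":0,"ry":0,"rz":0},
    {"dx":0,"dy":0,"dz":0,"rx":0,"ry":0,"rz":0},
    {"dx":0,"dy":0,"dz":-1,"rx":0,"ry":0,"rz":0},
    {"dx":0,"dy":0,"dz":-1,"rx":0,"ry":0,"rz":0},
    {"dx":0,"dy":0,"dz":-1,"rx":0,"ry":0,"rz":0},
    {"dx":0,"dy":0,"dz":-1,"rx":0,"ry":0,"rz":0},
    {"dx":0,"dy":0,"dz":-1,"rx":0,"ry":0,"rz":0},
    {"dx":0,"dy":0,"dz":0,"rx":0,"ry":0,"rz":0},
  ],
)

```text
clock: 5.45
tool_pos: [0.5204, 0.0001, 0.2284]
tcp_rot: [-3.137, 0.008, -2.82]
contact_force: [0.4, 0.5, 0.6]
gripper_width: 0.0
finger_force: 0.0
```

Run:
```python
from h import *
import pickle
w=optics.camera_info("wrist");im=optics.capture("wrist");pickle.dump((w,im),open("w3.pkl","wb"))
cv2.imwrite("pics/w5.png",im[:,:,::-1])
```

```text
(no output)
```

View pics/w5.png

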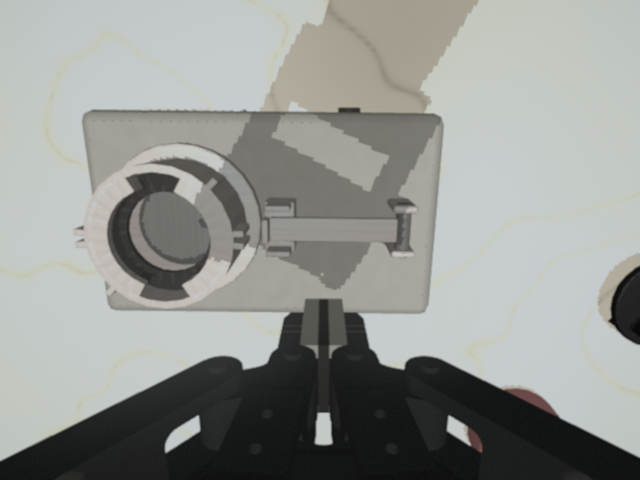

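Call:
servo_tool(
  rows=[
    {"dx":0,"dy":0,"dz":0,"rx":0,"ry":0,"rz":0.987},
    {"dx":0,"dy":0,"dz":0,"rx":0,"ry":0,"rz":0.987},
    {"dx":0,"dy":0,"dz":0,"rx":0,"ry":0,"rz":0.987},
    {"dx":0,"dy":0,"dz":0,"rx":0,"ry":0,"rz":0.987},
    {"dx":0,"dy":0,"dz":0,"rx":0,"ry":0,"rz":0.987},
    {"dx":0,"dy":0,"dz":0,"rx":0,"ry":0,"rz":0.987},
  ],
  hand=0.6,
)

```text
clock: 6.1
tool_pos: [0.5171, 0.0007, 0.2216]
tcp_rot: [-3.141, -0.003, 2.838]
contact_force: [-0.4, -0.3, 0.7]
gripper_width: 0.0512
finger_force: 0.0
```

Call:
servo_tool(
  rows=[
    {"dx":0.41,"dy":1,"dz":0,"rx":0,"ry":0,"rz":0},
    {"dx":0.41,"dy":1,"dz":0,"rx":0,"ry":0,"rz":0},
    {"dx":0.41,"dy":1,"dz":0,"rx":0,"ry":0,"rz":0},
    {"dx":0.41,"dy":1,"dz":0,"rx":0,"ry":0,"rz":0},
    {"dx":0.41,"dy":1,"dz":0,"rx":0,"ry":0,"rz":0},
    {"dx":0.41,"dy":1,"dz":0,"rx":0,"ry":0,"rz":0},
    {"dx":0.41,"dy":1,"dz":0,"rx":0,"ry":0,"rz":0},
    {"dx":0.41,"dy":1,"dz":0,"rx":0,"ry":0,"rz":0},
    {"dx":0.41,"dy":1,"dz":0,"rx":0,"ry":0,"rz":0},
    {"dx":0.41,"dy":1,"dz":0,"rx":0,"ry":0,"rz":0},
  ],
)

```text
clock: 7.1
tool_pos: [0.4926, 0.2704, 0.2215]
tcp_rot: [-3.14, -0.003, 2.843]
contact_force: [0.6, 0.1, 0.5]
gripper_width: 0.0512
finger_force: 0.0
```

Call:
servo_tool(
  rows=[
    {"dx":0,"dy":0.8,"dz":0.6,"rx":0,"ry":0,"rz":0},
    {"dx":0,"dy":0,"dz":0.6,"rx":0,"ry":0,"rz":0},
    {"dx":0,"dy":0,"dz":0,"rx":0,"ry":0,"rz":0},
  ],
)

```text
clock: 7.4
tool_pos: [0.4971, 0.2877, 0.189]
tcp_rot: [-3.136, -0.007, 2.843]
contact_force: [-0.4, -0.6, -0.4]
gripper_width: 0.0509
finger_force: 0.0
```

The picture shows the strap level in its catch, running (265–400, 230). I'll go down onto the lid bar.

Call:
servo_tool(
  rows=[
    {"dx":0,"dy":0,"dz":0.9,"rx":0,"ry":0,"rz":0},
    {"dx":0,"dy":0,"dz":0.9,"rx":0,"ry":0,"rz":0},
    {"dx":0,"dy":0,"dz":0.9,"rx":0,"ry":0,"rz":0},
    {"dx":0,"dy":0,"dz":0.9,"rx":0,"ry":0,"rz":0},
    {"dx":0,"dy":0,"dz":0.9,"rx":0,"ry":0,"rz":0},
    {"dx":0,"dy":0,"dz":0,"rx":0,"ry":0,"rz":0},
    {"dx":0,"dy":0,"dz":0,"rx":0,"ry":0,"rz":0},
  ],
)

```text
clock: 8.1
tool_pos: [0.4994, 0.2878, 0.0811]
tcp_rot: [-3.141, -0.001, 2.842]
contact_force: [-0.3, 0.4, 0.0]
gripper_width: 0.0514
finger_force: 0.0
```

Run:
```python
from h import *
import pickle
print(get_state()["tool_pos"])
w=optics.camera_info("wrist");im=optics.capture("wrist");pickle.dump((w,im),open("w4.pkl","wb"))
cv2.imwrite("pics/w6.png",im[:,:,::-1])
w,im=pickle.load(open("w3.pkl","rb"))
h=ray(w,(404,229),.074); u=np.array([-np.sin(.318),np.cos(.318)])
```

```text
[0.4993691  0.28779911 0.08107823]
```

View pics/w6.png

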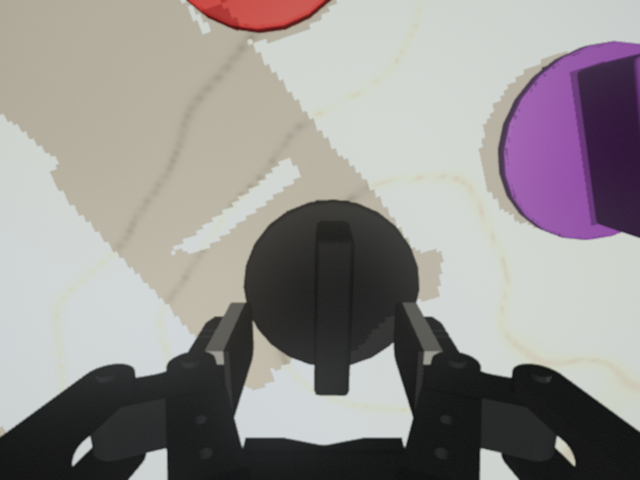

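The bar sits at column 334, about 11 px (3.5 mm) right of the finger centre, and is aligned with the fingers. I'll shift slightly, descend and grip.

Call:
servo_tool(
  rows=[
    {"dx":0,"dy":0.13,"dz":0.58,"rx":0,"ry":0,"rz":0},
    {"dx":0,"dy":0,"dz":0.58,"rx":0,"ry":0,"rz":0},
    {"dx":0,"dy":0,"dz":0,"rx":0,"ry":0,"rz":0},
  ],
)

```text
clock: 8.45
tool_pos: [0.4987, 0.2912, 0.0497]
tcp_rot: [-3.139, -0.004, 2.843]
contact_force: [-0.8, -0.1, 0.1]
gripper_width: 0.0514
finger_force: 0.0
```

Call:
servo_tool(
  rows=[
    {"dx":0,"dy":0,"dz":0,"rx":0,"ry":0,"rz":0},
    {"dx":0,"dy":0,"dz":0,"rx":0,"ry":0,"rz":0},
    {"dx":0,"dy":0,"dz":0,"rx":0,"ry":0,"rz":0},
    {"dx":0,"dy":0,"dz":0,"rx":0,"ry":0,"rz":0},
  ],
  hand=0,
  newtons=70,
)

```text
clock: 8.85
tool_pos: [0.501, 0.292, 0.0529]
tcp_rot: [3.141, 0.001, 2.843]
contact_force: [0.1, 0.2, 1.7]
gripper_width: 0.0128
finger_force: 69.7
```

Run:
```python
from h import *
import pickle
from scipy.optimize import least_squares
w,im=pickle.load(open("w4.pkl","rb"))
P=np.array([ray(w,p,.022)[:2] for p in [(245,282),(260,235),(290,209),(331,199),(372,209),(403,236),(418,282),(380,352),(300,362)]])
r=least_squares(lambda v:np.hypot(*(P-v[:2]).T)-v[2],[.5,.29,.04]);print("lid",r.x,r.fun.round(4))
s=get_state();R=Ro.from_euler('xyz',s["tcp_rot"]).as_matrix()
print(s["tool_pos"],s["tcp_rot"],s["gripper_width"],s["finger_force"]);print("lid in tool",R.T@(np.r_[r.x[:2],.039]-s["tool_pos"]))
# mouth again from w3
w,im=pickle.load(open("w3.pkl","rb"))
P=np.array([ray(w,p,.105)[:2] for p in [(85,237),(100,195),(135,167),(178,168),(234,232),(233,260),(215,288),(175,306),(140,302),(108,280)]])
r=least_squares(lambda v:np.hypot(*(P-v[:2]).T)-v[2],[.54,-.08,.044]);print("mouth,r",r.x,r.fun.round(4))
h=ray(w,(404,229),.074);d=h[:2]-r.x[:2];print(h,np.hypot(*d),np.arctan2(-d[0],d[1]))
```

```text
lid [0.49916383 0.29110075 0.03939455] [-0.0009 -0.0002  0.0004  0.0006  0.0002 -0.0003 -0.0006  0.0001  0.0007]
[0.50102459 0.29198231 0.05294483] [3.14078020e+00 1.08880215e-03 2.84275324e+00] 0.012752803724518594 69.65558767318726
lid in tool [ 0.00153392 -0.00140165  0.01394203]
mouth,r [ 0.54538724 -0.09323198  0.04347743] [ 0.0015 -0.0018 -0.      0.0005  0.0003  0.0003 -0.0006 -0.0005  0.0003
  0.0001]
[0.4991067  0.04874687 0.074     ] 0.1493314531993099 0.31510703155853675
```

Call:
servo_tool(
  rows=[
    {"dx":0,"dy":0,"dz":-0.5,"rx":0,"ry":0,"rz":0},
    {"dx":0,"dy":0,"dz":-1,"rx":0,"ry":0,"rz":0},
    {"dx":0,"dy":0,"dz":-1,"rx":0,"ry":0,"rz":0},
    {"dx":0,"dy":0,"dz":-1,"rx":0,"ry":0,"rz":0},
    {"dx":0,"dy":0,"dz":-1,"rx":0,"ry":0,"rz":0},
    {"dx":0,"dy":0,"dz":-1,"rx":0,"ry":0,"rz":0},
    {"dx":0,"dy":0,"dz":-0.3,"rx":0,"ry":0,"rz":0},
    {"dx":0,"dy":0,"dz":0,"rx":0,"ry":0,"rz":0},
  ],
)

```text
clock: 9.65
tool_pos: [0.5013, 0.2921, 0.1993]
tcp_rot: [3.139, 0.003, 2.843]
contact_force: [-0.6, 0.4, -0.4]
gripper_width: 0.0127
finger_force: 69.3
```

Call:
servo_tool(
  rows=[
    {"dx":-0.419,"dy":-0.945,"dz":0,"rx":0,"ry":0,"rz":0},
    {"dx":-0.419,"dy":-0.945,"dz":0,"rx":0,"ry":0,"rz":0},
    {"dx":-0.419,"dy":-0.945,"dz":0,"rx":0,"ry":0,"rz":0},
    {"dx":-0.419,"dy":-0.945,"dz":0,"rx":0,"ry":0,"rz":0},
    {"dx":-0.419,"dy":-0.945,"dz":0,"rx":0,"ry":0,"rz":0},
    {"dx":-0.419,"dy":-0.945,"dz":0,"rx":0,"ry":0,"rz":0},
    {"dx":-0.419,"dy":-0.945,"dz":0,"rx":0,"ry":0,"rz":0},
    {"dx":-0.419,"dy":-0.945,"dz":0,"rx":0,"ry":0,"rz":0},
    {"dx":-0.419,"dy":-0.945,"dz":0,"rx":0,"ry":0,"rz":0},
    {"dx":-0.419,"dy":-0.945,"dz":0,"rx":0,"ry":0,"rz":0},
  ],
)

```text
clock: 10.65
tool_pos: [0.5299, 0.0342, 0.1952]
tcp_rot: [-3.141, -0.004, 2.843]
contact_force: [0.4, 0.5, -1.5]
gripper_width: 0.0127
finger_force: 69.3
```

Call:
servo_tool(
  rows=[
    {"dx":-0.419,"dy":-0.945,"dz":0,"rx":0,"ry":0,"rz":0},
    {"dx":-0.419,"dy":-0.945,"dz":0,"rx":0,"ry":0,"rz":0},
    {"dx":-0.419,"dy":-0.945,"dz":0,"rx":0,"ry":0,"rz":0},
    {"dx":-0.419,"dy":-0.945,"dz":0,"rx":0,"ry":0,"rz":0},
    {"dx":-0.419,"dy":-0.945,"dz":0,"rx":0,"ry":0,"rz":0},
    {"dx":0,"dy":0,"dz":0,"rx":0,"ry":0,"rz":0},
  ],
)

```text
clock: 11.25
tool_pos: [0.5457, -0.0954, 0.1954]
tcp_rot: [-3.141, -0.003, 2.839]
contact_force: [-0.1, 0.2, -1.3]
gripper_width: 0.0124
finger_force: 69.3
```

Call:
servo_tool(
  rows=[
    {"dx":0,"dy":0,"dz":0,"rx":0,"ry":0,"rz":-0.977},
    {"dx":0,"dy":0,"dz":0,"rx":0,"ry":0,"rz":-0.977},
    {"dx":0,"dy":0,"dz":0,"rx":0,"ry":0,"rz":-0.977},
    {"dx":0,"dy":0,"dz":0,"rx":0,"ry":0,"rz":-0.977},
    {"dx":0,"dy":0,"dz":0,"rx":0,"ry":0,"rz":-0.977},
    {"dx":0,"dy":0,"dz":0,"rx":0,"ry":0,"rz":-0.977},
    {"dx":0,"dy":0,"dz":0,"rx":0,"ry":0,"rz":0},
    {"dx":0,"dy":0,"dz":0,"rx":0,"ry":0,"rz":0},
    {"dx":0,"dy":0,"dz":0,"rx":0,"ry":0,"rz":0},
  ],
)

```text
clock: 12.15
tool_pos: [0.546, -0.0927, 0.1967]
tcp_rot: [3.141, -0.001, -2.828]
contact_force: [-0.5, -0.3, -0.5]
gripper_width: 0.0126
finger_force: 69.4
```

Run:
```python
from h import *
import pickle
s=get_state();print(s["tool_pos"],s["tcp_rot"],s["contact_force"])
w=optics.camera_info("wrist");im=optics.capture("wrist");pickle.dump((w,im),open("w5.pkl","wb"))
cv2.imwrite("pics/w7.png",im[:,:,::-1])
```

```text
[ 0.54602344 -0.09271641  0.19668632] [ 3.14077742e+00 -8.71365095e-04 -2.82782651e+00] [-0.49178041 -0.26284345 -0.46622301]
```

View pics/w7.png

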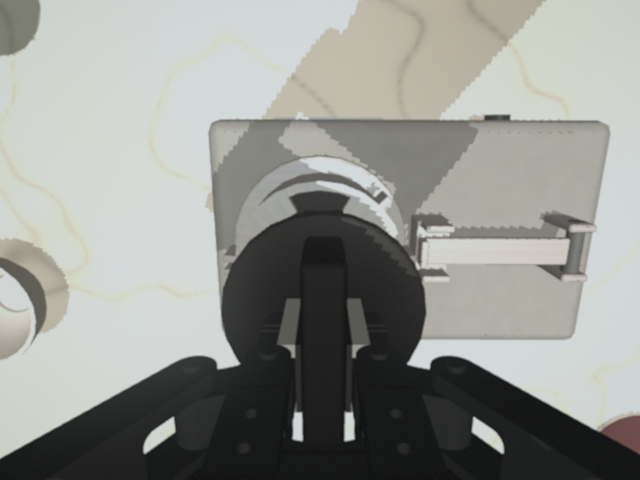

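The picture shows the lid centred at column 323 and the cup foot ring at about 320, with the gap at (320,203) in line with the bar and the clamp still closed. I'll descend into the mouth.

Call:
servo_tool(
  rows=[
    {"dx":-0.03,"dy":-0.035,"dz":0.45,"rx":0,"ry":0,"rz":0},
    {"dx":0,"dy":0,"dz":0.45,"rx":0,"ry":0,"rz":0},
    {"dx":0,"dy":0,"dz":0.3,"rx":0,"ry":0,"rz":0},
    {"dx":0,"dy":0,"dz":0,"rx":0,"ry":0,"rz":0},
    {"dx":0,"dy":0,"dz":0.1,"rx":0,"ry":0,"rz":0},
    {"dx":0,"dy":0,"dz":0.1,"rx":0,"ry":0,"rz":0},
    {"dx":0,"dy":0,"dz":0,"rx":0,"ry":0,"rz":0},
  ],
)

```text
clock: 12.9
tool_pos: [0.5473, -0.0938, 0.1622]
tcp_rot: [3.142, -0.0, -2.827]
contact_force: [-0.1, -0.2, -1.4]
gripper_width: 0.0128
finger_force: 69.3
```

Call:
servo_tool(
  rows=[
    {"dx":0,"dy":0,"dz":0.1,"rx":0,"ry":0,"rz":0},
    {"dx":0,"dy":0,"dz":0.1,"rx":0,"ry":0,"rz":0},
    {"dx":0,"dy":0,"dz":0.1,"rx":0,"ry":0,"rz":0},
    {"dx":0,"dy":0,"dz":0,"rx":0,"ry":0,"rz":0},
  ],
)

```text
clock: 13.3
tool_pos: [0.5471, -0.0936, 0.1543]
tcp_rot: [3.141, -0.001, -2.827]
contact_force: [1.5, -1.1, -0.8]
gripper_width: 0.0133
finger_force: 69.3
```

Call:
servo_tool(
  rows=[
    {"dx":0,"dy":0,"dz":0.1,"rx":0,"ry":0,"rz":0},
    {"dx":0,"dy":0,"dz":0.1,"rx":0,"ry":0,"rz":0},
    {"dx":0,"dy":0,"dz":0.1,"rx":0,"ry":0,"rz":0},
    {"dx":0,"dy":0,"dz":0,"rx":0,"ry":0,"rz":0},
  ],
)

```text
clock: 13.7
tool_pos: [0.547, -0.0936, 0.1467]
tcp_rot: [3.141, -0.001, -2.827]
contact_force: [-0.7, -0.6, -1.0]
gripper_width: 0.0128
finger_force: 69.3
```

Call:
servo_tool(
  rows=[
    {"dx":0,"dy":0,"dz":0.08,"rx":0,"ry":0,"rz":0},
    {"dx":0,"dy":0,"dz":0.08,"rx":0,"ry":0,"rz":0},
    {"dx":0,"dy":0,"dz":0,"rx":0,"ry":0,"rz":0},
    {"dx":0,"dy":0,"dz":0,"rx":0,"ry":0,"rz":0},
  ],
)

```text
clock: 14.1
tool_pos: [0.5476, -0.0938, 0.1439]
tcp_rot: [-3.141, 0.001, -2.827]
contact_force: [-0.6, 1.2, 2.5]
gripper_width: 0.0126
finger_force: 69.8
```

Call:
servo_tool(
  rows=[
    {"dx":0,"dy":0,"dz":0.02,"rx":0,"ry":0,"rz":0},
    {"dx":0,"dy":0,"dz":0,"rx":0,"ry":0,"rz":0},
    {"dx":0,"dy":-0.006,"dz":0,"rx":0,"ry":0,"rz":0.5},
    {"dx":0,"dy":-0.006,"dz":0,"rx":0,"ry":0,"rz":0.5},
    {"dx":0,"dy":-0.006,"dz":0,"rx":0,"ry":0,"rz":0.5},
    {"dx":0,"dy":-0.006,"dz":0,"rx":0,"ry":0,"rz":0.5},
    {"dx":0,"dy":-0.006,"dz":0,"rx":0,"ry":0,"rz":0.5},
    {"dx":0,"dy":0,"dz":0,"rx":0,"ry":0,"rz":0},
  ],
)

```text
clock: 14.9
tool_pos: [0.5482, -0.0947, 0.1439]
tcp_rot: [-3.141, 0.002, -3.088]
contact_force: [-0.6, 1.8, 5.5]
gripper_width: 0.0131
finger_force: 70.2
```

```bash
python3 -c "
from h import *
s=get_state();print(s['contact_force'],s['moment'],s['tcp_rot'],s['tool_pos'])"
```

```text
[-0.64169401  1.76779641  5.47295685] [0.10530734 0.15381064 0.00067226] [-3.14088645e+00  1.79979928e-03 -3.08842709e+00] [ 0.54821349 -0.09467431  0.14386681]
```

Call:
servo_tool(
  rows=[
    {"dx":0,"dy":-0.005,"dz":0,"rx":0,"ry":0,"rz":0.6},
    {"dx":0,"dy":-0.005,"dz":0,"rx":0,"ry":0,"rz":0.6},
    {"dx":0,"dy":-0.005,"dz":0,"rx":0,"ry":0,"rz":0.6},
    {"dx":0,"dy":-0.005,"dz":0,"rx":0,"ry":0,"rz":0.6},
    {"dx":0,"dy":-0.005,"dz":0,"rx":0,"ry":0,"rz":0.6},
    {"dx":0,"dy":0,"dz":0,"rx":0,"ry":0,"rz":0.6},
    {"dx":0,"dy":0,"dz":0,"rx":0,"ry":0,"rz":0.6},
    {"dx":0,"dy":0,"dz":0,"rx":0,"ry":0,"rz":0.6},
    {"dx":0,"dy":0,"dz":0,"rx":0,"ry":0,"rz":0.2},
    {"dx":0,"dy":0,"dz":0,"rx":0,"ry":0,"rz":0},
  ],
)

```text
clock: 15.9
tool_pos: [0.5481, -0.0954, 0.1439]
tcp_rot: [-3.141, 0.002, 2.673]
contact_force: [-0.2, 0.8, 5.2]
gripper_width: 0.013
finger_force: 70.3
```

Run:
```python
from h import *
s=get_state();print(s['contact_force'],s['moment'],s['tcp_rot'],s['tool_pos'])
w=optics.camera_info("wrist");im=optics.capture("wrist")
# bar edges in picture: profile of dark bar vs cap
g=cv2.cvtColor(im,cv2.COLOR_RGB2GRAY)
for r in (250,270,290): print(r,g[r,220:430:6].tolist())
```

```text
[-0.15740932  0.77888065  5.15188075] [0.06831229 0.17776898 0.06052671] [-3.14147533e+00  1.81434295e-03  2.67266052e+00] [ 0.54808907 -0.09536644  0.14389634]
250 [156, 157, 158, 134, 46, 51, 49, 51, 51, 50, 49, 50, 50, 50, 35, 33, 33, 33, 31, 32, 30, 47, 47, 46, 46, 48, 47, 48, 48, 49, 48, 149, 156, 157, 170]
270 [157, 157, 47, 47, 47, 44, 45, 46, 43, 42, 43, 44, 42, 41, 37, 41, 40, 40, 38, 40, 40, 28, 40, 42, 42, 40, 41, 43, 43, 45, 46, 45, 48, 135, 157]
290 [155, 49, 50, 47, 44, 42, 42, 39, 40, 39, 39, 39, 39, 36, 34, 37, 38, 37, 38, 37, 38, 26, 34, 37, 38, 36, 39, 40, 41, 42, 42, 43, 45, 46, 102]
```

```bash
python3 -c "
from station import order
print(order.sign_off())"
```

```text
the job is handed in; nothing more can be done
None
```

I handed the job in at about 16 s with the clamp closed, the lid seated and turned about 45° clockwise, and the fingers holding it at 70 N; sign-off returned no verdict, and I last saw the clamp closed just before the lid went in.

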